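Draw the dropped stirring paddle out of the soup warmer

TASK

The wooden stirring paddle has dropped through the big round opening into the dry well of the soup warmer, and it is longer than the opening is wide: take hold of it, tilt it and draw it out slantwise through that opening, without forcing it against the steel and without disturbing the lid, the soup pot or the two melon trays beside the warmer. Finish still holding it in the gripper, quite still, with the whole paddle at least a hand's breadth above the top of the warmer and touching nothing else, so that I can take it from you.

Things in the scene. Friction and masses are not known exactly. Their poses are not given: they have to be found in the camera images.
- warmer: Soup warmer, red box 360 mm (its x) by 560 mm (its y), 200 mm high, fixed, flat on the counter. Origin: centre of its underside; z up; y along its long side; knob and lamps on its -x face. On top a screwed-down dark steel plate 5 mm thick, top face at 200 mm, with two round openings centred at x = 0: large, empty, at y = +105 mm; small, 165 mm across, under a lid, at y = -155 mm.
- opening (a point): Centre of the large round opening, 264 mm across, level with the plate's top face, 200 mm above the counter. Its axes are the warmer's.
- well (a point): Centre of the flat floor of the dry well under the plate, 85 mm above the counter (110 mm of clear height below the plate). The well is one open space, 305 mm (warmer's x) by 510 mm (y) inside, with upright walls.
- paddle: Stiff straight beech paddle, 400 mm long, 0.13 to 0.25 kg, flat on the well's floor along the warmer's y within 0.2 rad. Origin: mid-length, on its flat underside; z up; +y to the handle's end. Handle: bar 24 mm wide (x), 22 mm thick (z), y = -70 to +200 mm. Blade: 68 mm wide, 12 mm thick, y = -200 to -80 mm, under the plate. Balances near its origin, a little towards the blade.
- handle_end (a point): Middle of the end face of the paddle's handle (200 mm from its origin along +y, 11 mm above the underside). At the start it is seen through the large opening, 20 to 80 mm inside its rim.
- blade_end (a point): Middle of the end face of the paddle's blade (200 mm from its origin along -y, 6 mm above the underside).
- cover: Bright metal lid, 188 mm across, with a knob, 40 mm high in all, lying loose over the small opening. Origin: centre of its underside, on the plate.
- soup_pot: Empty steel soup pot that belongs in the opening, 276 mm across its rim, 197 mm high, on the counter. Origin: centre of its underside.
- tray_a: White and red paper tray with a piece of melon, about 120 x 85 mm, 65 mm high, on the counter. Origin: centre of its underside.
- tray_b: The other such tray with melon, near tray_a.
Mind the look-alikes: they are no part of the job. What is shaped like the tray_a but turquoise or yellow is not meant.

How it is judged:
By the outcome, as a careful person would: the job done as asked, in the order asked, and still so for the second after the job is handed in, while the arm keeps its last pose, push and grip.
It also fails if it takes over 51 s, if anything falls off the work surface, if the arm or the gripper's body presses on something with over 40 N, if the wrist force passes 120 N, or if a joint passes its speed limit or range.

ROBOT

A 6-joint arm with a two-finger parallel gripper is mounted at the origin on the work surface. World frame = base frame: x ahead of the robot, y to its left, z up, the work surface at z = 0. Lengths are in m, angles in rad, forces in N, time in s.
With the tool pointing down it reaches from about 0.3 to 0.775 m from the base axis. Payload 14.6 kg.
Tool frame: the origin (TCP) lies where the fingers leave the gripper's body, on its centre line; the fingertips stand 97 mm ahead of it and the grasp point (between the pads) lies 78 mm ahead of it (ctrl.finger_overhang is the distance from the TCP to the fingertips, in m); z points along the fingers, y is the direction in which the jaws open and shut (so a half turn about z gives the same grasp; the last joint's range is limited). The gripper opens to 94 mm and grips with 3 to 60 N. Pads are 16 mm wide; open, the fingers measure 119 mm over their backs; the gripper's body (75 mm by 177 mm) begins 78 mm behind the grasp point.
Start: joints at [-1.256, 0.3, 1.521, -0, 1.321, -0.067], TCP at [0.205, -0.51, 0.303] pointing down, gripper open.
Joint ranges: [-3.03, 3.03], [-0.79, 2.21], [0.23, 2.52], [-1.04, 4.18], [0, 3.07], [-2.55, 2.55]. Speed limits (rad/s): [2.22, 2.22, 2.57, 3.14, 3.14, 3.14].

INTERFACE

Orientations are given as [roll, pitch, yaw] about the fixed x, y, z axes, in that order (R = Rz(yaw) Ry(pitch) Rx(roll)).
In Python, from station import ctrl, imaging, hand_in gives the robot as it stands.
- The arm moves only by the shell command python3 -m pendant 'ROWS' [FORCE]. ROWS is JSON, a list of rows, each a list of 7 numbers: the shift along the tool's x, y, z normalised to -1 to 1, where 1 is 120 mm, then the turn, a rotation vector about the tool's x, y, z normalised to -1 to 1, where 1 is 30 degrees, then the closure, from -1 (fully open) to 1 (shut). A call has 1 to 10 rows; each row shifts and turns the commanded pose from where the row before left it, along the tool's axes as they then stand; what a row does not reach is not made up. A row lasts 1/12 s, in which the tool goes at most 41.7 mm and 7.16 degrees, less where a joint would pass 70% of its speed; a pose out of reach is approached as far as the arm can. A call with a number of a shift or a turn outside -1 to 1 is refused whole. A call with a gripper value outside its range is refused whole. The fingers move at their own pace and stop on an object; FORCE is the grip in N (left out, the last holds). Time passes only in rows, so rows that do not move let the fingers close. It gives the time, the measured TCP pose, the force and the opening at its end, in the units of the state.
- ctrl.get_obs(): the state, without advancing time (a new reading comes with each control period).
- imaging.camera(name): name is "side" or "top"; returns a dict with "image" (420x560x3 uint8, red, green, blue), "mtx" (3x3 intrinsics, pixels), "rvec" (rotation vector, rad) and "tvec" (3), from world to camera coordinates, as OpenCV has them. Camera axes: x right, y down, z forward; pixel columns grow to the right and rows downward; lengths in m; the calibration is good to about 2 mm. A picture is of the moment at which its call begins. There is no depth.
- hand_in(): hands the job in, once; it reports no verdict.
The state is a dict: "time_s": time; "qpos": joint angles; "joint_vel": joint speeds; "tau": joint torques, N m; "ee_pos": TCP position; "eef_rot": TCP orientation; "force": force on the tool from outside, world axes, zero at the start; "moment": the same for the moment, N m; "grip_width": finger opening in m.
Only numpy, scipy, OpenCV 4.12 (cv2) and the standard library are available. Lean on these libraries where they do the work, as an engineer would, in place of code of your own. Each camera call takes 0.05 s, during which the arm holds its last target.

## Working session

There is one attempt and no reset: what is moved stays moved. The work goes in short steps, Python scripts to look and compute and a shell command to move; the robot and the scene stay as the last step left them, time stands still between calls to the robot, and variables do not carry over. Pictures are saved under pics/ and viewed, and the job is handed in when it is done.

```bash
ls; mkdir -p pics; python3 - <<'E'
from station import ctrl, imaging
import cv2
print(ctrl.get_obs(), ctrl.finger_overhang)
for n in ("side","top"):
    c=imaging.camera(n); cv2.imwrite(f"pics/{n}0.png",c["image"][:,:,::-1]); print(n,c["mtx"],c["rvec"],c["tvec"])
E
```

```text
pics
{'time_s': 0.0, 'qpos': array([-1.25560047e+00,  3.00457337e-01,  1.52159682e+00, -2.13387327e-05,
        1.32069473e+00, -6.66045366e-02]), 'joint_vel': array([ 0.00012887, -0.00184963, -0.0006801 , -0.00190147, -0.00112362,
        0.0005427 ]), 'tau': array([ 4.21532131e-04, -5.31811595e+01, -3.52739525e+01,  7.07983668e-02,
        2.43141095e-02, -1.27098001e-04]), 'ee_pos': array([ 0.20486859, -0.51025191,  0.30208716]), 'eef_rot': array([-3.14043761e+00, -5.63302768e-05,  3.81805651e-01]), 'force': array([-0.61193976, -0.65377286, -1.06158792]), 'moment': array([-0.03403827, -0.05611006, -0.02360664]), 'grip_width': 0.09410295273218484} 0.0972
side [[389.9658185    0.         283.66381167]
 [  0.         389.9658185  208.3748479 ]
 [  0.           0.           1.        ]] [ 0.61754995 -2.56146503  1.27311692] [0.40111651 0.27247567 1.35408358]
top [[439.70610256   0.         279.96066209]
 [  0.         439.70610256 200.39755262]
 [  0.           0.           1.        ]] [ 2.15195332 -2.0942234   0.18463576] [-0.10187194  0.51397315  1.53307201]
```

View pics/side0.png

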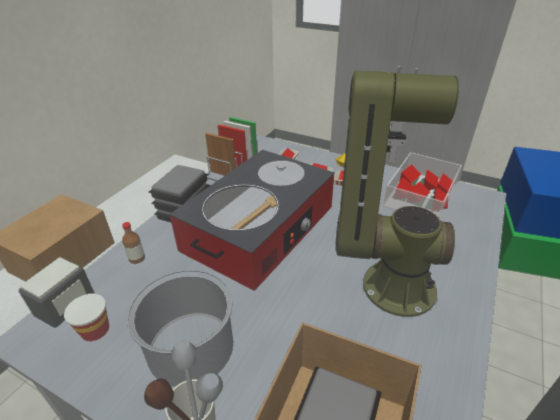

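View pics/top0.png

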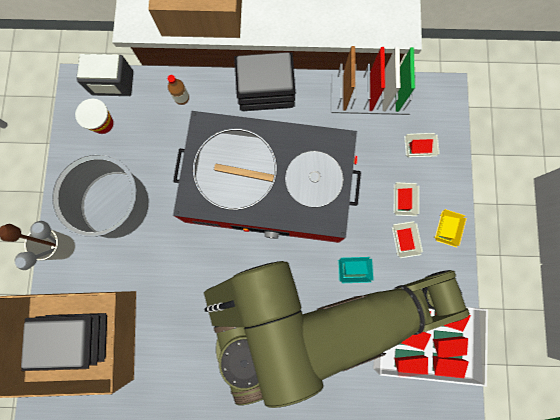

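The top view (up = world +x, left = +y) shows the warmer around (265,175), with the opening at about (234,168), the handle from (216,167) to (275,178), the lid at (314,178) and trays at (405,199), (406,240) and (422,146). I'll enlarge these.

```bash
python3 - <<'E'
import cv2
t=cv2.imread("pics/top0.png"); s=cv2.imread("pics/side0.png")
cv2.imwrite("pics/tc.png",cv2.resize(t[100:250,165:365],None,fx=4,fy=4,interpolation=cv2.INTER_CUBIC))
cv2.imwrite("pics/sc.png",cv2.resize(s[145:285,165:345],None,fx=4,fy=4,interpolation=cv2.INTER_CUBIC))
E
```

```text
(no output)
```

View pics/tc.png

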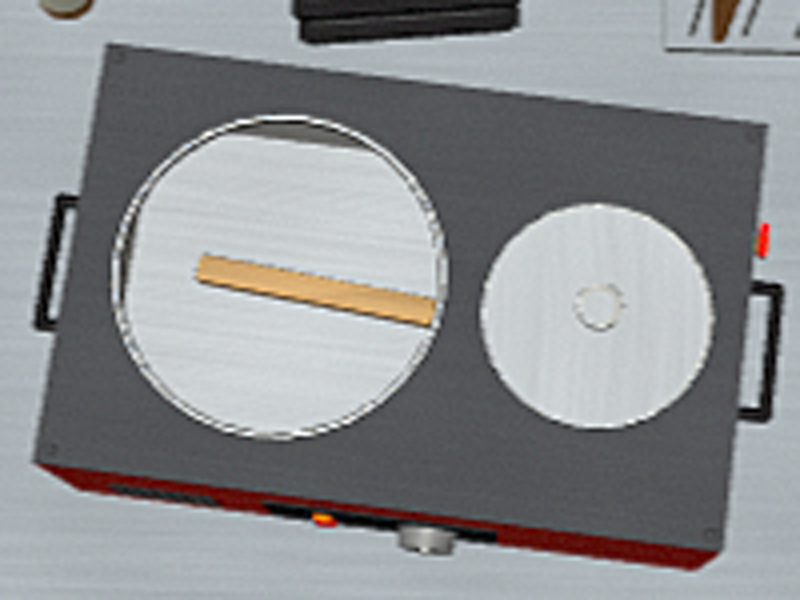

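View pics/sc.png

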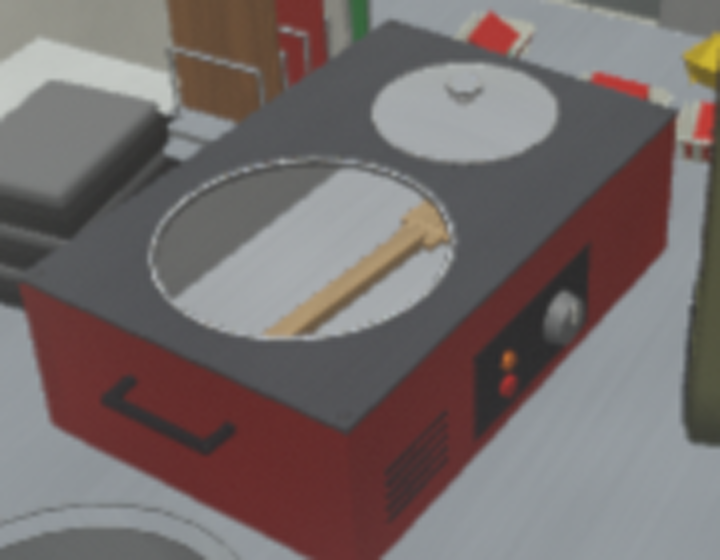

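```bash
cat > h.py <<'E'
import numpy as np, cv2, pickle
from station import ctrl, imaging
from scipy.spatial.transform import Rotation as R
def ray(c,px,z):
    M,_=cv2.Rodrigues(c["rvec"]); o=-M.T@c["tvec"].ravel()
    d=M.T@np.linalg.inv(c["mtx"])@np.r_[px,1.]
    return o+d*(z-o[2])/d[2]
def proj(c,P): return cv2.projectPoints(np.atleast_2d(np.array(P,float)),c["rvec"],c["tvec"],c["mtx"],None)[0][:,0]
def tool():
    o=ctrl.get_obs(); return np.array(o["ee_pos"]), R.from_euler('xyz',o["eef_rot"]), o
E
python3 - <<'E'
from h import *
t=imaging.camera("top"); s=imaging.camera("side")
T=lambda u,v:((u+.5)/4-.5+165,(v+.5)/4-.5+100)
S=lambda u,v:((u+.5)/4-.5+165,(v+.5)/4-.5+145)
c=[ray(t,T(*p),.2) for p in [(107,43),(767,124),(720,550),(35,462)]]
print(np.round(c,4)); c=np.array(c)
print("sizes",[np.linalg.norm(c[i]-c[(i+1)%4]) for i in range(4)])
cs=[ray(s,S(*p),.2) for p in [(392,20),(677,113),(346,431),(20,284)]]
print("side corners",np.round(cs,4))
for nm,C in(("top",c),("side",np.array([cs[3],cs[0],cs[1],cs[2]]))):
    # order FL FR NR NL
    ctr=C.mean(0); y=(C[0]-C[1])+(C[3]-C[2]); x=(C[0]-C[3])+(C[1]-C[2])
    print(nm,ctr, np.arctan2(-y[0],y[1]), np.arctan2(x[1],x[0]))
    th=np.arctan2(-y[0]+x[1],y[1]+x[0]); print(th, "opening", ctr+.105*np.array([-np.sin(th),np.cos(th),0]))
# opening ellipse top
print("open L/R/T/B top", [np.round(ray(t,T(*p),.2),4) for p in [(113,270),(447,277),(280,115),(275,438)]])
print("handle end corners",[np.round(ray(t,T(*p),.107),4) for p in [(203,253),(196,281),(436,298),(434,326)]])
E
```

```text
[[ 0.7885  0.2172  0.2   ]
 [ 0.7314 -0.3373  0.2   ]
 [ 0.3751 -0.2986  0.2   ]
 [ 0.4311  0.2525  0.2   ]]
sizes [np.float64(0.5574602808022199), np.float64(0.3584556827937141), np.float64(0.5539434441273475), np.float64(0.3591251977135502)]
side corners [[ 0.7246 -0.3286  0.2   ]
 [ 0.3708 -0.2888  0.2   ]
 [ 0.4291  0.2606  0.2   ]
 [ 0.7776  0.2306  0.2   ]]
top [ 0.58151769 -0.04155803  0.2       ] -0.10190289776280126 -0.10318055616724267
-0.10240416858583425 opening [0.59225134 0.06289191 0.2       ]
side [ 0.57549707 -0.03154937  0.2       ] -0.1000191722760388 -0.09909626279265368
-0.09966125778231996 opening [0.58594418 0.07292961 0.2       ]
open L/R/T/B top [array([0.5919, 0.1997, 0.2   ]), array([ 0.5932, -0.0747,  0.2   ]), array([0.7288, 0.0687, 0.2   ]), array([0.4558, 0.0601, 0.2   ])]
handle end corners [array([0.6332, 0.1418, 0.107 ]), array([0.6078, 0.1466, 0.107 ]), array([ 0.5981, -0.0638,  0.107 ]), array([ 0.573 , -0.0628,  0.107 ])]
```

```bash
python3 - <<'E'
from h import *
for n in("top","side"):
    c=imaging.camera(n); im=c["image"][:,:,::-1].copy()
    for col,(cx,cy,th) in (((0,255,0),(.5815,-.0415,-.1024)),((255,255,0),(.5755,-.0315,-.0997))):
        X=np.array([np.cos(th),np.sin(th),0]);Y=np.array([-np.sin(th),np.cos(th),0]);o=np.array([cx,cy,0])
        P=[o+a*.18*X+b*.28*Y+[0,0,z] for z in(.2,0) for a,b in((1,1),(1,-1),(-1,-1),(-1,1))]
        f=4; lo={"top":(165,100),"side":(165,145)}[n]
        if col==(0,255,0): big=cv2.resize(im[lo[1]:lo[1]+150,lo[0]:lo[0]+200],None,fx=f,fy=f,interpolation=cv2.INTER_CUBIC)
        q=lambda P:(((proj(c,P)-lo)+.5)*f-.5).astype(int)
        a=q(P); cv2.polylines(big,[a[:4].reshape(-1,1,2)],True,col,1); cv2.polylines(big,[a[4:].reshape(-1,1,2)],True,col,1)
        k=np.linspace(0,2*np.pi,60); cir=q([o+[0,0,.2]+.105*Y+.132*(np.cos(t)*X+np.sin(t)*Y) for t in k]); cv2.polylines(big,[cir.reshape(-1,1,2)],True,col,1)
    cv2.imwrite(f"pics/ov_{n}.png",big)
    # gripper tip
    p,r,o=tool(); 
    a=proj(c,[p,p+r.apply([0,0,.097]),p+r.apply([0,.0595,.097]),p+r.apply([0,-.0595,.097])]);print(n,a)
    x,y=a[1].astype(int)
    cr=im[max(0,y-60):y+60,max(0,x-80):x+80]; cv2.imwrite(f"pics/gr_{n}.png",cv2.resize(cr,None,fx=4,fy=4)); print(x-80,y-60)
E
```

```text
top [[423.03670801 294.56968018]
 [413.16079061 293.61510499]
 [430.78211681 286.83203932]
 [395.44948397 300.43280729]]
333 233
side [[393.03502187 135.85524898]
 [389.32439074 156.50909323]
 [387.68282764 149.81469093]
 [391.0617536  163.59417322]]
309 96
```

View pics/ov_top.png

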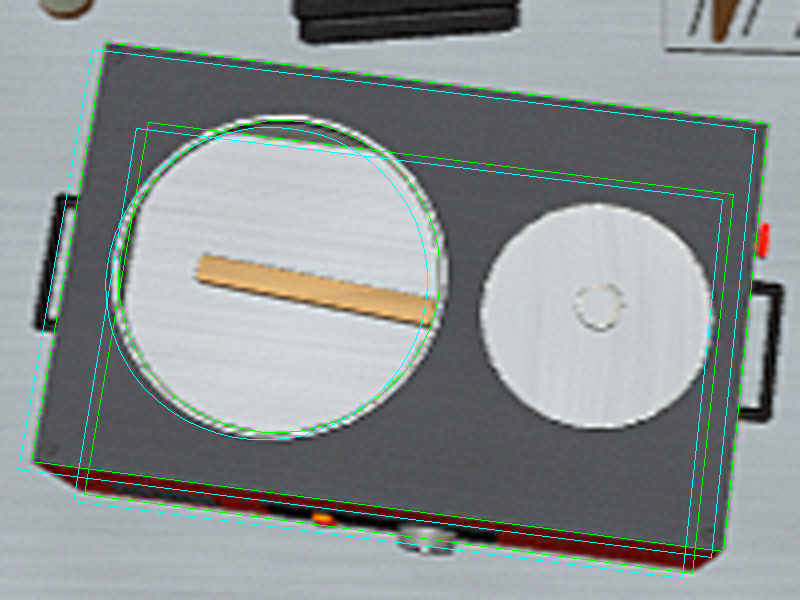

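View pics/ov_side.png

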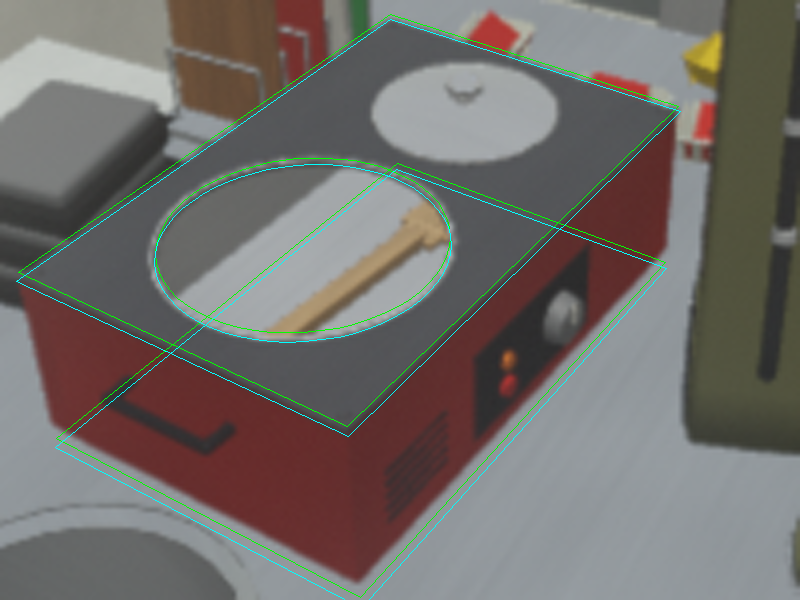

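View pics/gr_side.png

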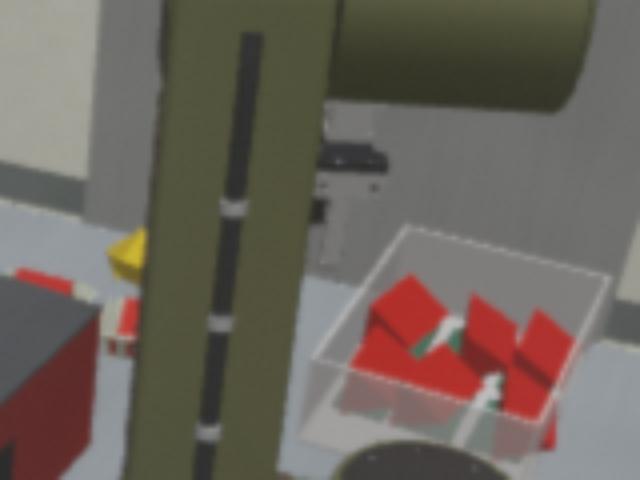

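View pics/gr_top.png

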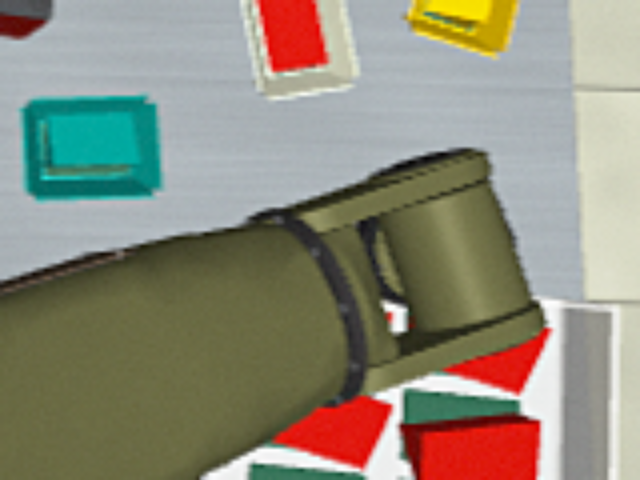

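```bash
python3 -m pendant '[[0,0,-0.3,0,0,0,-1],[0,0,-0.3,0,0,0,-1],[0,0,-0.3,0,0,0,-1],[0,0,0,0,0,0,-1]]'; cat >> h.py <<'E'
def plan(target,yaw):
    p,r,o=tool(); d=r.inv().apply(np.array(target)-p)
    w=(r.inv()*R.from_euler('xyz',[np.pi,0,yaw])).as_rotvec()
    print("pos",p.round(4),"rpy",np.round(o["eef_rot"],3),"shift/120mm",(d/.12).round(3),"turn/30deg",(np.degrees(w)/30).round(3),"t",o["time_s"])
E
python3 - <<'E'
from h import *
plan([.609,.083,.36],1.404)
E
```

```text
time_s: 0.63
ee_pos: [0.2051, -0.5107, 0.4178]
eef_rot: [3.132, 0.001, 0.382]
force: [-0.8, -0.2, 0.9]
grip_width: 0.094
pos [ 0.2051 -0.5107  0.4178] rpy [3.132e+00 1.000e-03 3.820e-01] shift/120mm [ 4.968 -3.341  0.445] turn/30deg [ 0.017  0.011 -1.952] t 0.6333
```

```bash
python3 -m pendant '[[0.25,-0.17,0,0,0,0,-1],[0.25,-0.17,0,0,0,0,-1],[0.25,-0.17,0,0,0,0,-1],[0.25,-0.17,0,0,0,0,-1],[0.25,-0.17,0,0,0,0,-1],[0.25,-0.17,0,0,0,0,-1],[0.25,-0.17,0,0,0,0,-1],[0.25,-0.17,0,0,0,0,-1],[0.25,-0.17,0,0,0,0,-1],[0.25,-0.17,0,0,0,0,-1]]'; python3 -m pendant '[[0,0,0,0,0,-0.2,-1],[0,0,0,0,0,-0.2,-1],[0,0,0,0,0,-0.2,-1],[0,0,0,0,0,-0.2,-1],[0,0,0,0,0,-0.2,-1],[0,0,0,0,0,-0.2,-1],[0,0,0,0,0,-0.2,-1],[0,0,0,0,0,-0.2,-1],[0,0,0,0,0,-0.2,-1],[0,0,0,0,0,-0.15,-1]]'
python3 - <<'E'
from h import *
plan([.609,.083,.36],1.404)
E
```

```text
time_s: 1.47
ee_pos: [0.4079, -0.2076, 0.4106]
eef_rot: [3.141, -0.0, 0.382]
force: [0.3, -1.1, 0.1]
grip_width: 0.0941
time_s: 2.3
ee_pos: [0.4073, -0.2093, 0.4104]
eef_rot: [-3.142, -0.0, 1.408]
force: [-0.2, -0.5, -0.1]
grip_width: 0.0938
pos [ 0.4073 -0.2093  0.4104] rpy [-3.142 -0.     1.408] shift/120mm [2.675 1.265 0.42 ] turn/30deg [-0.    -0.     0.008] t 2.3
```

```bash
python3 -m pendant '[[0.27,0.13,0,0,0,0,-1],[0.27,0.13,0,0,0,0,-1],[0.27,0.13,0,0,0,0,-1],[0.27,0.13,0,0,0,0,-1],[0.27,0.13,0,0,0,0,-1],[0.27,0.13,0,0,0,0,-1],[0.27,0.13,0,0,0,0,-1],[0.27,0.13,0,0,0,0,-1],[0.27,0.13,0,0,0,0,-1],[0.25,0.1,0,0,0,0,-1]]'; python3 -m pendant '[[0,0,0.2,0,0,0,-1],[0,0,0.2,0,0,0,-1],[0,0,0.2,0,0,0,-1],[0,0,0.15,0,0,0,-1],[0,0,0,0,0,0,-1]]'
python3 - <<'E'
from h import *
plan([.609,.083,.33],1.404)
p,r,o=tool()
for n,lo in (("top",(165,100)),("side",(165,145))):
    c=imaging.camera(n); im=c["image"][:,:,::-1].copy()
    cv2.imwrite(f"pics/b_{n}.png",cv2.resize(im[lo[1]-(60 if n=="side" else 0):lo[1]+140,lo[0]:lo[0]+200],None,fx=4,fy=4,interpolation=cv2.INTER_CUBIC)) 
    print(n,proj(c,[p+r.apply([0,a,.097]) for a in(.047,.0595,-.047,-.0595)]).round(1).tolist())
E
```

```text
time_s: 3.13
ee_pos: [0.6123, 0.0842, 0.41]
eef_rot: [-3.141, 0.0, 1.403]
force: [0.8, -1.4, -0.5]
grip_width: 0.0941
time_s: 3.55
ee_pos: [0.6106, 0.0823, 0.3164]
eef_rot: [-3.135, 0.002, 1.403]
force: [0.1, -0.7, -0.8]
grip_width: 0.0941
pos [0.6106 0.0823 0.3164] rpy [-3.135e+00  2.000e-03  1.403e+00] shift/120mm [ 0.003 -0.015 -0.114] turn/30deg [-0.012  0.003 -0.002] t 3.55
top [[231.2, 147.5], [232.0, 143.9], [225.0, 174.9], [224.1, 178.6]]
side [[223.5, 197.0], [221.1, 195.9], [243.0, 206.2], [245.7, 207.4]]
```

View pics/b_side.png

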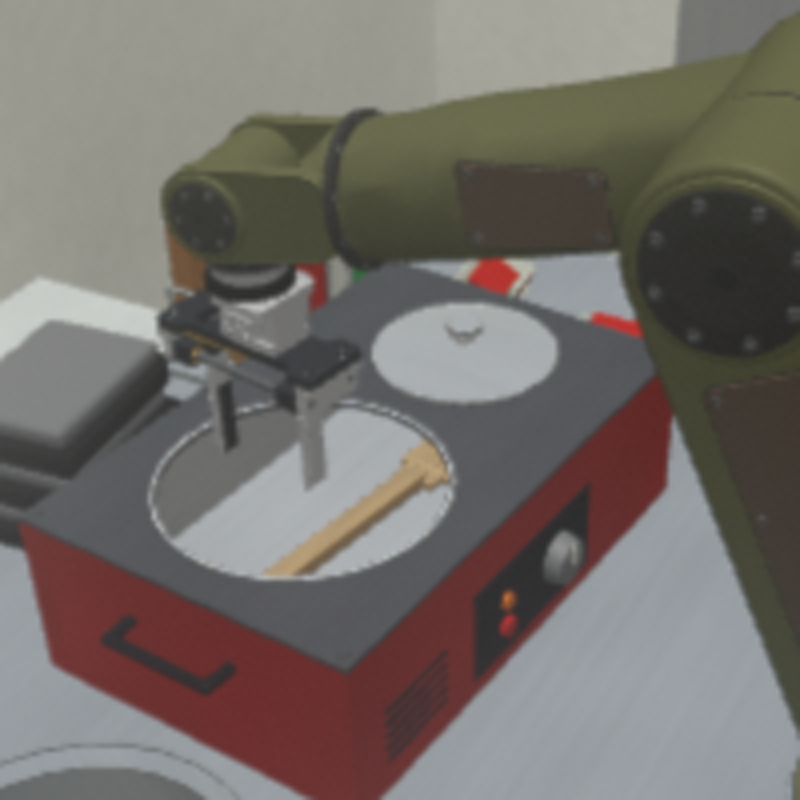

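View pics/b_top.png

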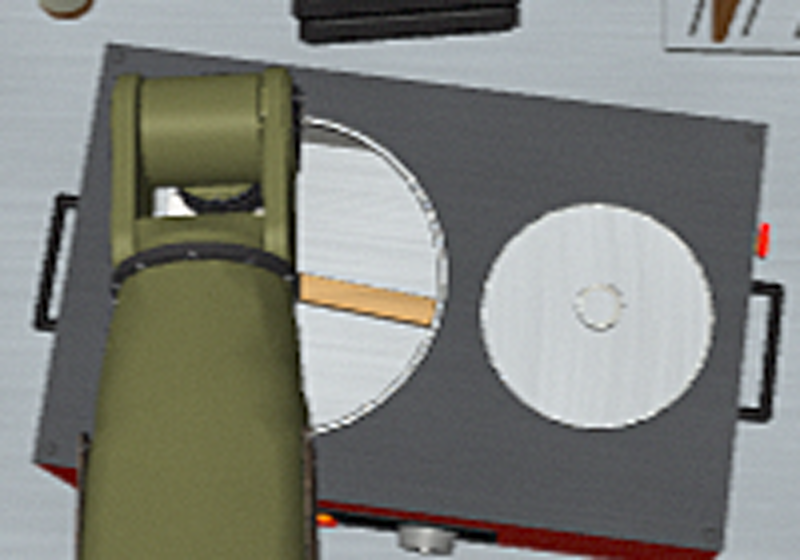

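```bash
python3 - <<'E'
from h import *
c=imaging.camera("side"); im=cv2.imread("pics/side0.png"); lo=(215,175)
f=8; out=[]
for e in ([.6205,.1442],[.6145,.154]):
    big=cv2.resize(im[lo[1]:lo[1]+60,lo[0]:lo[0]+75],None,fx=f,fy=f,interpolation=cv2.INTER_CUBIC)
    Y=np.array([.166,.986,0]);X=np.array([.986,-.166,0]);o=np.array([*e,.085])-.2*Y
    q=lambda P:(((proj(c,P)-lo)+.5)*f-.5).astype(int).reshape(-1,1,2)
    for hw,z0,z1,y0,y1 in((.012,0,.022,-.07,.2),(.034,0,.012,-.2,-.08)):
        for z in(z0,z1):
            cv2.polylines(big,[q([o+a*hw*X+b*Y+[0,0,z] for a,b in((-1,y0),(1,y0),(1,y1),(-1,y1))])],True,(0,255,0) if z else (255,0,0),1)
    out.append(big)
cv2.imwrite("pics/pad.png",np.vstack(out)[:,:600][:960]); 
cv2.imwrite("pics/pad.png",cv2.resize(np.vstack(out),(600,960)) if 0 else np.hstack([cv2.resize(b,None,fx=.66,fy=.66) for b in out]))
E
```

```text
(no output)
```

View pics/pad.png

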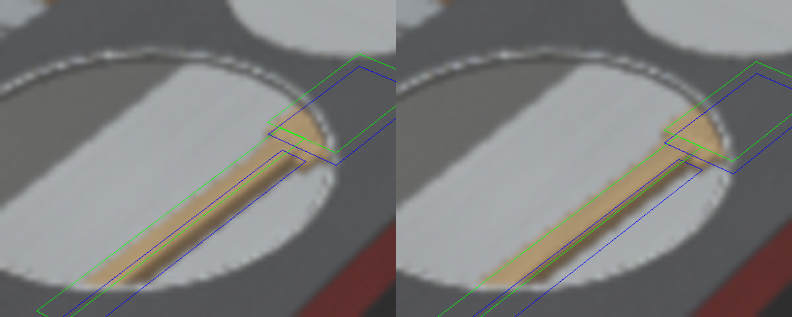

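```bash
python3 -m pendant '[[0,0,0.15,0,0,0,-1],[0,0,0.15,0,0,0,-1],[0,0,0.15,0,0,0,-1],[0,0,0.15,0,0,0,-1],[0,0,0,0,0,0,-1]]';  python3 - <<'E'
from h import *
plan([.609,.083,.187],1.404)
c=imaging.camera("side"); cv2.imwrite("pics/d.png",cv2.resize(c["image"][140:260,170:330,::-1],None,fx=5,fy=5,interpolation=cv2.INTER_CUBIC))
E
```

```text
time_s: 4.12
ee_pos: [0.6109, 0.0822, 0.2469]
eef_rot: [-3.139, 0.001, 1.403]
force: [-0.5, -0.1, 0.7]
grip_width: 0.0941
pos [0.6109 0.0822 0.2469] rpy [-3.139e+00  1.000e-03  1.403e+00] shift/120mm [ 0.005 -0.016  0.499] turn/30deg [-0.005  0.001 -0.003] t 4.1167
```

View pics/d.png

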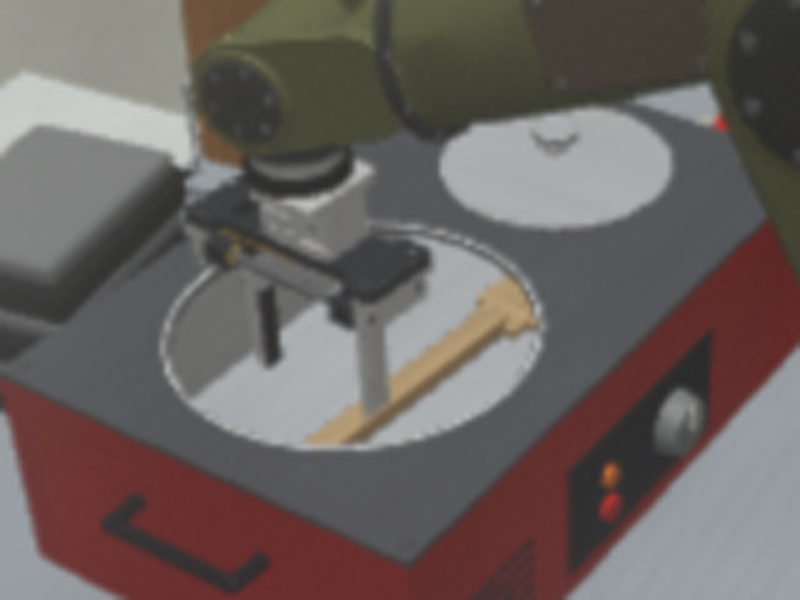

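```bash
python3 -m pendant '[[0,0,0.1,0,0,0,-1],[0,0,0.1,0,0,0,-1],[0,0,0.1,0,0,0,-1],[0,0,0.08,0,0,0,-1],[0,0,0.07,0,0,0,-1],[0,0,0,0,0,0,-1]]';  python3 - <<'E'
from h import *
plan([.609,.083,.187],1.404)
c=imaging.camera("side"); cv2.imwrite("pics/e.png",cv2.resize(c["image"][140:260,170:330,::-1],None,fx=5,fy=5,interpolation=cv2.INTER_CUBIC))
E
```

```text
time_s: 4.67
ee_pos: [0.6108, 0.0822, 0.1925]
eef_rot: [-3.139, 0.001, 1.403]
force: [-0.2, 0.1, -0.6]
grip_width: 0.094
pos [0.6108 0.0822 0.1925] rpy [-3.139e+00  1.000e-03  1.403e+00] shift/120mm [ 0.004 -0.016  0.045] turn/30deg [-0.005  0.001 -0.002] t 4.6667
```

View pics/e.png

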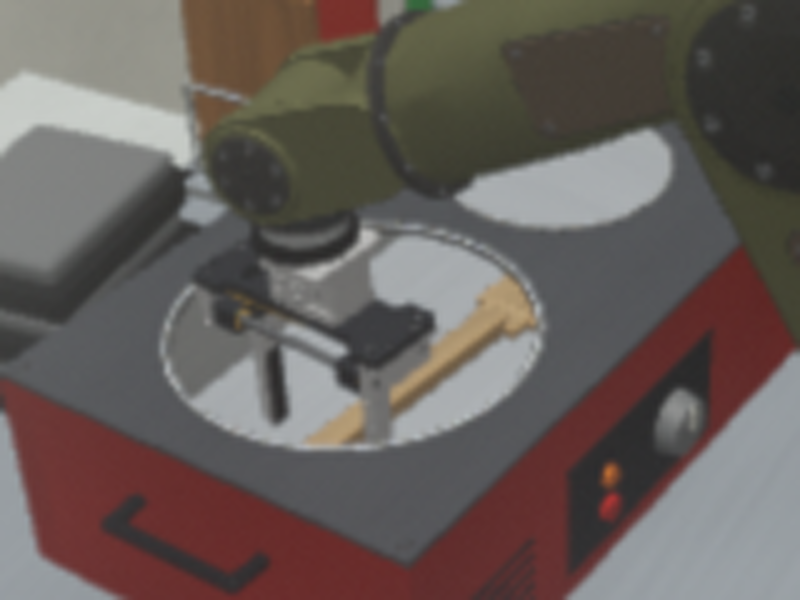

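```bash
python3 -m pendant '[[0,0,0.03,0,0,0,-1],[0,0,0,0,0,0,-1],[0,0,0,0,0,0,0.3],[0,0,0,0,0,0,0.3],[0,0,0,0,0,0,0.3],[0,0,0,0,0,0,0.3]]' 10; python3 -m pendant '[[0,0,0,0,0,0,1],[0,0,0,0,0,0,1],[0,0,0,0,0,0,1],[0,0,0,0,0,0,1],[0,0,0,0,0,0,1],[0,0,0,0,0,0,1],[0,0,0,0,0,0,1],[0,0,0,0,0,0,1]]' 10
```

```text
time_s: 5.22
ee_pos: [0.6114, 0.0823, 0.1913]
eef_rot: [3.141, -0.0, 1.403]
force: [0.3, -0.6, 0.6]
grip_width: 0.0706
time_s: 5.88
ee_pos: [0.6113, 0.0823, 0.191]
eef_rot: [-3.141, -0.0, 1.403]
force: [-0.8, 0.6, 0.2]
grip_width: 0.0237
```

Gripped: the opening reads 23.7 mm, which matches the 24 mm handle. I'll firm up the grip and tilt about the blade end.

```bash
python3 -m pendant '[[0,0,0,0,0,0,1],[0,0,0,0,0,0,1],[0,0,0,0,0,0,1],[0,0,-0.06,0,0.033,0,1],[0.02,0,-0.08,0,0.05,0,1],[0.02,0,-0.08,0,0.05,0,1],[0,0,0,0,0,0,1]]' 55;  python3 - <<'E'
from h import *
p,r,o=tool(); print(o["force"].round(1),o["moment"].round(2))
for n,l in (("side",(170,140)),("top",(170,100))):
    c=imaging.camera(n); cv2.imwrite(f"pics/f_{n}.png",cv2.resize(c["image"][l[1]:l[1]+120,l[0]:l[0]+160,::-1],None,fx=5,fy=5,interpolation=cv2.INTER_CUBIC))
E
```

```text
time_s: 6.47
ee_pos: [0.6126, 0.0864, 0.2199]
eef_rot: [3.139, -0.073, 1.403]
force: [0.3, 1.2, -1.4]
grip_width: 0.0235
[ 0.3  1.2 -1.4] [ 0.1  -0.11  0.04]
```

View pics/f_side.png

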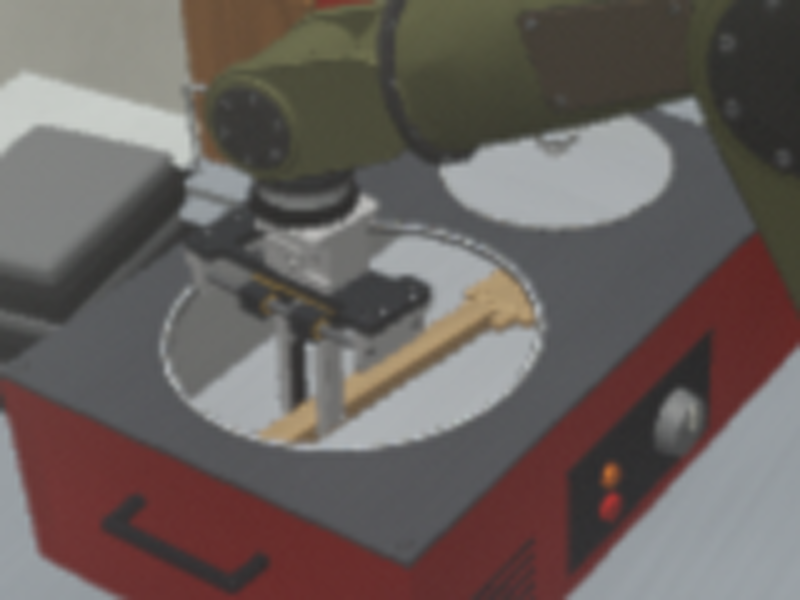

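```bash
python3 -m pendant '[[0,0,-0.1,0,0.067,0,1],[0,0,-0.1,0,0.067,0,1],[0,0,-0.1,0,0.067,0,1],[0,0,-0.1,0,0.067,0,1],[0,0,0,0,0,0,1]]' 60; python3 -m pendant '[[0,0,-0.1,0,0.067,0,1],[0,0,-0.1,0,0.067,0,1],[0,0,-0.1,0,0.067,0,1],[0,0,-0.1,0,0.067,0,1],[0,0,0,0,0,0,1]]' 60;  python3 - <<'E'
from h import *
p,r,o=tool(); print(o["force"].round(1),o["moment"].round(2))
for n,l in (("side",(170,130)),("top",(170,100))):
    c=imaging.camera(n); cv2.imwrite(f"pics/g_{n}.png",cv2.resize(c["image"][l[1]:l[1]+120,l[0]:l[0]+160,::-1],None,fx=5,fy=5,interpolation=cv2.INTER_CUBIC))
E
```

```text
time_s: 6.98
ee_pos: [0.6114, 0.08, 0.2667]
eef_rot: [3.139, -0.211, 1.402]
force: [0.7, 0.5, -0.8]
grip_width: 0.0237
time_s: 7.4
ee_pos: [0.6092, 0.0677, 0.3123]
eef_rot: [3.14, -0.351, 1.402]
force: [-0.2, -0.1, -1.1]
grip_width: 0.0231
[-0.2 -0.1 -1.1] [-0.11 -0.1  -0.02]
```

View pics/g_side.png

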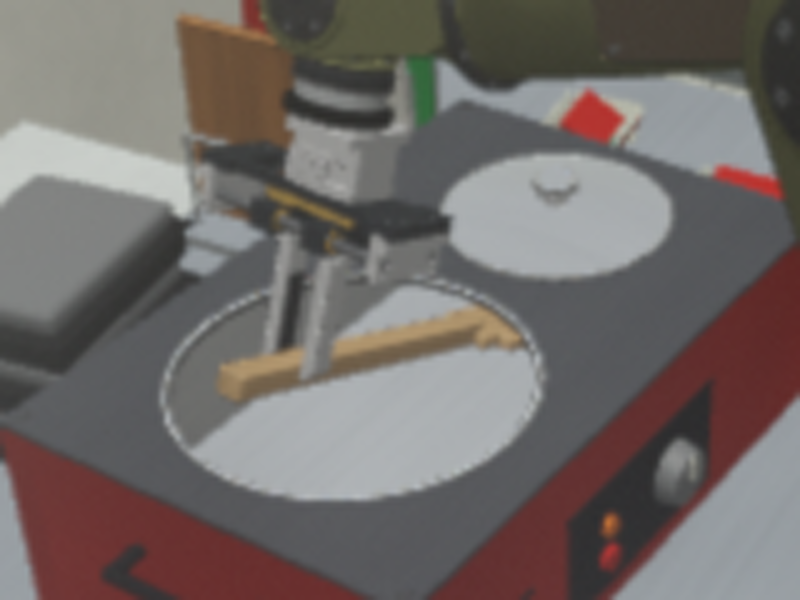

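View pics/g_top.png

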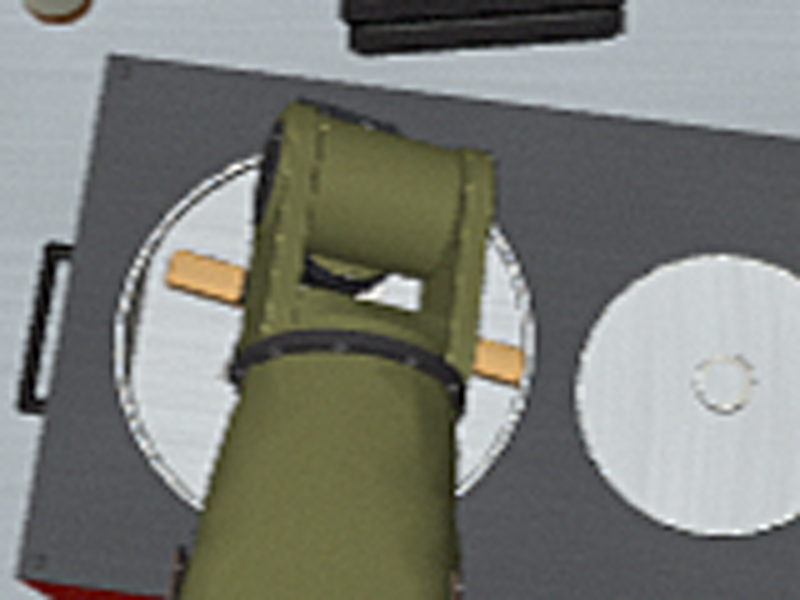

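```bash
cat >> h.py <<'E'
TH=-.101; OPN=np.array([.590,.067,.2]); WX=np.array([np.cos(TH),np.sin(TH),0]); WY=np.array([-np.sin(TH),np.cos(TH),0])
E0=.062 # handle end ahead of tcp in tool x
BOT=.106 # underside ahead of tcp along tool z
def corners(dth=0):
    p,r,o=tool(); rr=r*R.from_rotvec([0,dth,0]); piv=np.array([0,0,BOT-.011])
    P=[]
    for hw,h,y0,y1 in((.012,.022,-.07,.2),(.034,.012,-.2,-.08)):
        for z in(0,h):
            for a,b in((-1,y0),(1,y0),(1,y1),(-1,y1)):
                P.append(p+r.apply(piv+R.from_rotvec([0,dth,0]).apply(np.array([E0-.2+b,a*hw,BOT-z])-piv)))
    return np.array(P)
def rep(dth=0):
    P=corners(dth)-OPN; L=np.c_[P@WX,P@WY,P[:,2]]
    print("handle end bot",L[[2,3]].mean(0).round(3),"blade end bot",L[[8,9]].mean(0).round(3),"minz world",(L[:,2].min()+.2).round(3))
    a,b=L[[4,5]].mean(0),L[[6,7]].mean(0) # handle top line
    f=lambda y,a,b:a[2]+(b[2]-a[2])*(y-a[1])/(b[1]-a[1])
    print("handle/blade top at -rim (rel plate top; need <-.005 if inside)",f(-.132,a,b).round(3),f(-.132,L[[12,13]].mean(0),L[[14,15]].mean(0)).round(3),"bottom at +rim",f(.132,L[[0,1]].mean(0),L[[2,3]].mean(0)).round(3))
def over(n,fn,lo,sz,f,dth=0):
    c=imaging.camera(n); big=cv2.resize(c["image"][lo[1]:lo[1]+sz[1],lo[0]:lo[0]+sz[0],::-1],None,fx=f,fy=f,interpolation=cv2.INTER_CUBIC)
    q=(((proj(c,corners(dth))-lo)+.5)*f-.5).astype(int)
    for i in range(0,16,4): cv2.polylines(big,[q[i:i+4].reshape(-1,1,2)],True,(0,255,0),1)
    cv2.imwrite(fn,big)
E
python3 - <<'E'
from h import *
rep(); over("side","pics/h_side.png",(170,130),(160,120),5)
E
```

```text
handle end bot [0.025 0.097 0.032] blade end bot [-0.001 -0.278 -0.105] minz world 0.095
handle/blade top at -rim (rel plate top; need <-.005 if inside) -0.028 -0.039 bottom at +rim 0.044
```

View pics/h_side.png

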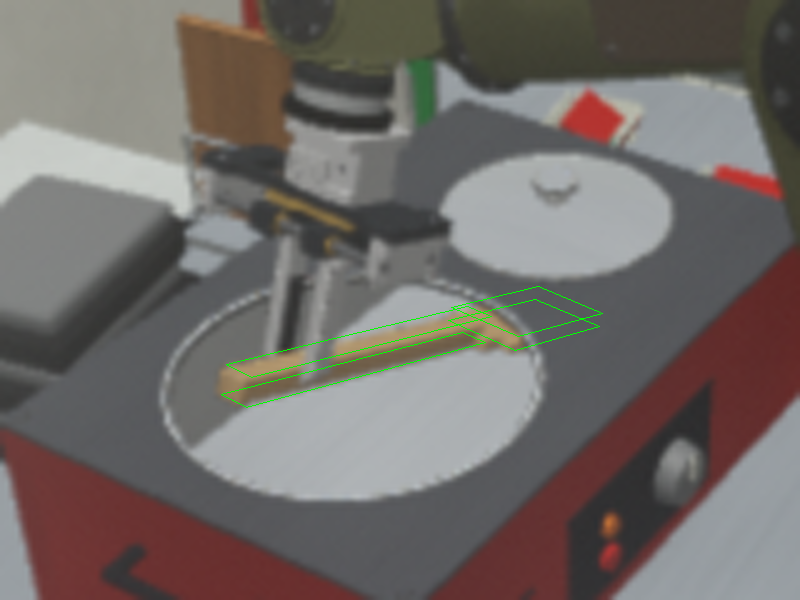

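The model overlay matches the image. The predicted clearance is about 23 mm under the near rim and 44 mm over the far one, so I'll draw it out along its own axis.

```bash
python3 -m pendant '[[0.1,0,0,0,0,0,1],[0.12,0,0,0,0,0,1],[0.12,0,0,0,0,0,1],[0.12,0,0,0,0,0,1],[0.12,0,0,0,0,0,1],[0.12,0,0,0,0,0,1],[0.1,0,0,0,0,0,1],[0,0,0,0,0,0,1]]' 60;  python3 - <<'E'
from h import *
rep(); over("side","pics/i_side.png",(170,130),(160,120),5)
print(ctrl.get_obs()["moment"],ctrl.get_obs()["qpos"].round(2))
E
```

```text
time_s: 8.22
ee_pos: [0.6241, 0.1599, 0.3448]
eef_rot: [3.141, -0.35, 1.405]
force: [1.1, -0.8, -1.6]
grip_width: 0.0236
handle end bot [0.031 0.19  0.067] blade end bot [ 0.006 -0.185 -0.071] minz world 0.129
handle/blade top at -rim (rel plate top; need <-.005 if inside) -0.028 -0.039 bottom at +rim 0.045
[-0.09947952 -0.04873935 -0.01318537] [0.1  0.44 1.25 0.34 1.36 0.21]
```

View pics/i_side.png

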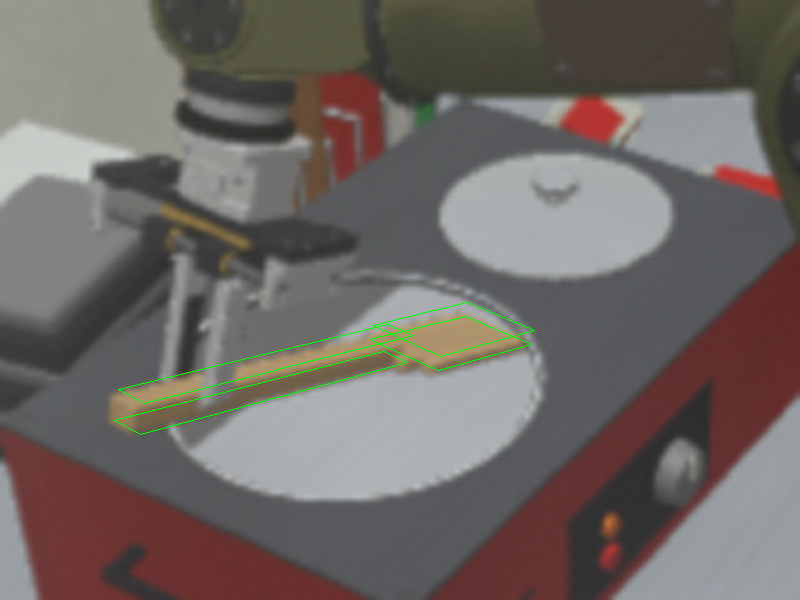

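```bash
python3 -m pendant '[[0.1,0,0,0,0,0,1],[0.12,0,0,0,0,0,1],[0.12,0,0,0,0,0,1],[0.12,0,0,0,0,0,1],[0.12,0,0,0,0,0,1],[0.12,0,0,0,0,0,1],[0.12,0,0,0,0,0,1],[0.08,0,0,0,0,0,1],[0,0,0,0,0,0,1]]' 60;  python3 - <<'E'
from h import *
rep(); over("side","pics/j_side.png",(140,130),(160,120),5)
print(ctrl.get_obs()["moment"],ctrl.get_obs()["qpos"].round(2))
p,r,o=tool(); print("world +z in tool/120mm for 12mm",r.inv().apply([0,0,.1]).round(3))
E
```

```text
time_s: 9.02
ee_pos: [0.641, 0.2593, 0.3822]
eef_rot: [3.141, -0.351, 1.405]
force: [0.2, -1.2, -1.2]
grip_width: 0.0235
handle end bot [0.038 0.291 0.104] blade end bot [ 0.013 -0.084 -0.034] minz world 0.166
handle/blade top at -rim (rel plate top; need <-.005 if inside) -0.028 -0.038 bottom at +rim 0.046
[-0.09223831 -0.06622704 -0.01884947] [0.25 0.53 1.05 0.32 1.43 0.39]
world +z in tool/120mm for 12mm [ 0.034  0.    -0.094]
```

View pics/j_side.png

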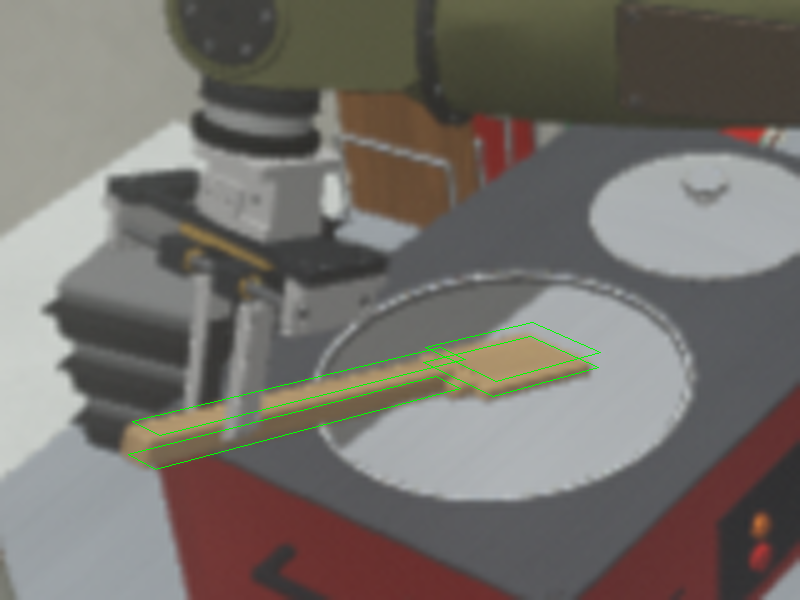

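```bash
python3 -m pendant '[[0.034,0,-0.094,0,0,0,1],[0.051,0,-0.141,0,0,0,1],[0.051,0,-0.141,0,0,0,1],[0.051,0,-0.141,0,0,0,1],[0.051,0,-0.141,0,0,0,1],[0.034,0,-0.094,0,0,0,1],[0,0,0,0,0,0,1]]' 60;  python3 - <<'E'
from h import *
rep()
print(ctrl.get_obs()["moment"],ctrl.get_obs()["qpos"].round(2))
E
```

```text
time_s: 9.65
ee_pos: [0.6408, 0.2561, 0.4813]
eef_rot: [3.137, -0.352, 1.403]
force: [-0.0, -0.3, -1.1]
grip_width: 0.0233
handle end bot [0.038 0.288 0.203] blade end bot [ 0.013 -0.087  0.065] minz world 0.265
handle/blade top at -rim (rel plate top; need <-.005 if inside) 0.072 0.061 bottom at +rim 0.146
[-0.08112941 -0.07389024 -0.00037969] [0.25 0.53 0.83 0.32 1.63 0.46]
```

```bash
python3 -m pendant '[[0.034,-0.05,-0.094,0,0,0,1],[0.051,-0.08,-0.141,0,0,0,1],[0.051,-0.08,-0.141,0,0,0,1],[0.051,-0.08,-0.141,0,0,0,1],[0.051,-0.08,-0.141,0,0,0,1],[0.034,-0.05,-0.094,0,0,0,1],[0,0,0,0,0,0,1],[0,0,0,0,0,0,1],[0,0,0,0,0,0,1],[0,0,0,0,0,0,1]]' 60;  python3 - <<'E'
from h import *
rep()
print(ctrl.get_obs()["moment"],ctrl.get_obs()["qpos"].round(2),np.abs(ctrl.get_obs()["joint_vel"]).max())
over("side","pics/k_side.png",(80,70),(260,190),3); over("top","pics/k_top.png",(80,60),(380,220),2)
E
```

```text
time_s: 10.48
ee_pos: [0.5919, 0.265, 0.5716]
eef_rot: [-3.139, -0.349, 1.402]
force: [0.8, 0.1, -1.9]
grip_width: 0.0233
handle end bot [-0.012  0.292  0.293] blade end bot [-0.038 -0.083  0.156] minz world 0.356
handle/blade top at -rim (rel plate top; need <-.005 if inside) 0.162 0.152 bottom at +rim 0.235
[-0.04852943 -0.06520508 -0.01683662] [0.28 0.46 0.72 0.32 1.8  0.55] 0.008128823304058515
```

View pics/k_side.png

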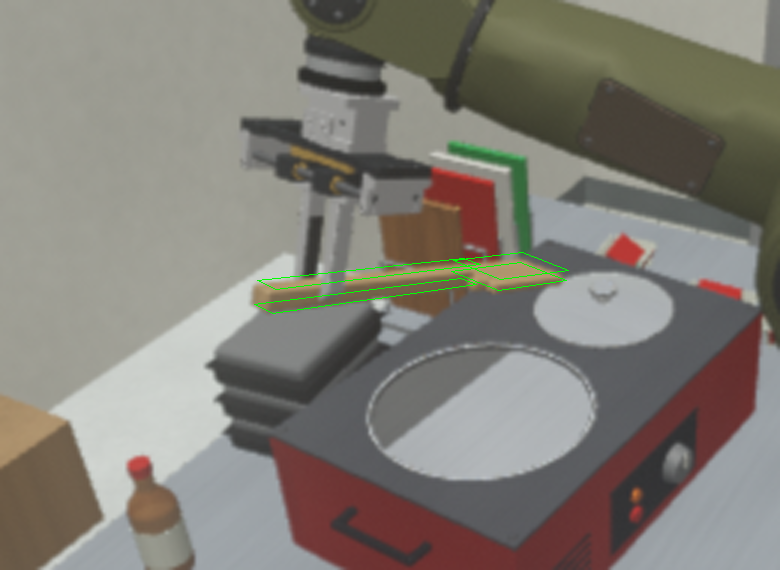

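View pics/k_top.png

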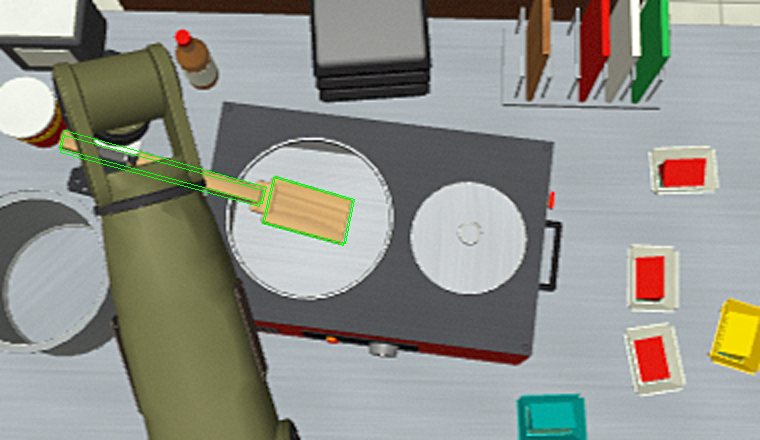

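```bash
python3 -m pendant '[[0,0,0,0,0,0,1],[0,0,0,0,0,0,1],[0,0,0,0,0,0,1],[0,0,0,0,0,0,1],[0,0,0,0,0,0,1],[0,0,0,0,0,0,1],[0,0,0,0,0,0,1],[0,0,0,0,0,0,1]]' 60;  python3 - <<'E'
from h import *
rep(); a=cv2.imread("pics/k_side.png"); over("side","pics/l_side.png",(80,70),(260,190),3)
print("max image change",np.abs(a.astype(int)-cv2.imread("pics/l_side.png")).max())
t=imaging.camera("top")["image"][:,:,::-1]; d=np.abs(cv2.imread("pics/top0.png").astype(int)-t).max(2)
print("lid",d[150:205,288:342].max(),"trays",d[130:160,400:440].max(),d[180:258,390:425].max(),"pot right part hidden by arm; left",d[150:235,52:100].max())
from station import hand_in
hand_in()
E
```

```text
time_s: 11.25
ee_pos: [0.5912, 0.2651, 0.5734]
eef_rot: [3.142, -0.35, 1.403]
force: [1.2, 0.7, -1.6]
grip_width: 0.0236
handle end bot [-0.012  0.292  0.295] blade end bot [-0.038 -0.083  0.158] minz world 0.358
handle/blade top at -rim (rel plate top; need <-.005 if inside) 0.163 0.153 bottom at +rim 0.237
max image change 207
lid 9 trays 23 23 pot right part hidden by arm; left 9
the job is handed in; nothing more can be done
```

The paddle is out of the well and still in the gripper. I gripped the handle, tilted it 20° about its blade end, drew it out slantwise along its own axis, lifted it clear and handed the job in at about 11.3 s.

**Clearance:** the lowest point of the paddle is about 155 mm above the plate, worked out from the gripper pose. The drawn paddle outline lay over it in both camera views, and nothing appears to touch it.

**Force and grip:** wrist force never read above about 2 N at the end of a move. The grip is set to 60 N and the opening stayed at 23–24 mm, matching the handle.

**Other items:** comparing the first and last top pictures shows no change at the lid or the visible part of the pot. The tray areas show only small pixel differences. The arm hides the rest of the pot.

**Checks that disagreed:**
- **Camera mismatch:** the two cameras placed the warmer 6–10 mm apart, so I used a value in between, well within the clearances.
- **Stillness check:** my picture comparison for stillness was inconclusive. It showed a large pixel change (207), probably because the drawn outline shifted with the pose reading. Over the last 0.8 s the pose readings differed by at most 2 mm. Joint speeds were below 0.01 rad/s when last read, just before that.

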